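Weigh a carton of screws on the counter balance

TASK

A 300 g carton of screws stands on one pan of the blue counter balance. Stand the 200 g weight (red knob) and the 100 g weight (blue knob) upright on the empty pan, setting each down gently, so that the beam comes level, and leave them there.

Things in the scene. Friction and masses are not known exactly. Their poses are not given: they have to be found in the camera images.
- beam (a joint): Tilt of the balance beam, rad: 0 level, -0.09 (start, at its stop) carton's pan down and empty pan up, +0.09 the reverse. 30 g of imbalance or more puts it on a stop; 5 g tilts it 0.015. Blue base 110 x 220 x 45 mm; beam 296 mm along its long side, a steel pan over each end, 280 mm between centres; between them a white dial plate with a needle, top 150 mm above the counter.
- pan (a point): Centre of the top face of the empty pan: flat steel disc, 160 mm across, no rim, 105 mm above the counter when level. Starts 13 mm higher, stays there under one weight, sinks to level under both; always horizontal, and a weight may stand anywhere on it. z up, y along the beam to the other pan 280 mm away, which bears the carton (yellow, 55 x 75 mm, 45 mm tall).
- weight_200: 200 g weight: upright steel cylinder 30 mm in diameter and 36 mm tall, with a red knob 18 mm in diameter and 10 mm tall on top. Origin at the centre of its underside, z up. Starts upright on the counter.
- weight_100: 100 g weight: steel cylinder 24 mm in diameter, 28 mm tall, with a blue knob 14 mm in diameter and 10 mm tall on top. Origin at the centre of its underside, z up. Starts upright on the counter. Two more weights stand nearby and are not needed: 500 g, black knob (40 mm in diameter, 58 mm tall), and 50 g, green knob (20 mm in diameter, 30 mm tall); centres at least 90 mm apart.
Things that resemble listed ones, but are neither listed nor needed, are in the scene too. Leave any purple look-alike of the weight_200 alone. Leave any purple look-alike of the weight_100 alone.

How it is judged:
At the end, for the whole second after the job is handed in: The 200 g and the 100 g weight both stand on the pan that was empty (their centres within 80 mm of its centre, undersides on its face, upright within 10 degrees), at rest, and the beam is level within 0.04 rad and still (value of joint beam between -0.04 and 0.04 rad and velocity of joint beam between -0.1 and 0.1 rad/s and horizontal distance between each of weight_200, weight_100 and pan below 0.08 m and z of weight_200 in the frame of pan between -0.006 and 0.008 m and angle between each of weight_200, weight_100's own z axis and vertical below 0.175 rad and linear speed of each of weight_200, weight_100 below 0.03 m/s and z of weight_100 in the frame of pan between -0.006 and 0.008 m); the robot touches nothing.
It fails at once if the 200 g weight is dropped or slammed onto the pan (faster than 0.6 m/s within 20 mm of its face) (horizontal distance between weight_200 and pan below 0.08 m and z of weight_200 in the frame of pan between -0.02 and 0.02 m and linear speed of weight_200 above 0.6 m/s).
It fails at once if the 100 g weight is dropped or slammed onto the pan (faster than 0.6 m/s within 20 mm of its face) (horizontal distance between weight_100 and pan below 0.08 m and z of weight_100 in the frame of pan between -0.02 and 0.02 m and linear speed of weight_100 above 0.6 m/s).
It also fails if it takes over 66 s, if anything falls off the work surface, if the arm or the gripper's body presses on something with over 40 N, if the wrist force passes 120 N, or if a joint passes its speed limit or range.

ROBOT

A 6-joint arm with a two-finger parallel gripper is mounted at the origin on the work surface. World frame = base frame: x ahead of the robot, y to its left, z up, the work surface at z = 0. Lengths are in m, angles in rad, forces in N, time in s.
With the tool pointing down it reaches from about 0.35 to 0.975 m from the base axis. Payload 4.9 kg.
Tool frame: the origin (TCP) lies at the very end of the fingers, on their centre line; the grasp point (between the pads) lies 19 mm behind it; x points along the fingers, y is the direction in which the jaws open and shut, and the axes are right-handed (so a half turn about x gives the same grasp; the last joint's range is limited). The gripper opens to 85 mm and grips with 20 to 120 N. Pads are 22 mm wide; open, the fingers measure 114 mm over their backs; the gripper's body (76 mm by 85 mm) begins 54 mm behind the grasp point. The pads swing forward as they close: fully open they stand 13 mm farther back than shut.
Start: joints at [1.044, 0.053, 1.613, -0, 1.476, -0.119], TCP at [0.248, 0.574, 0.231] pointing down, gripper open.
Joint ranges: [-3.01, 3.01], [-1.01, 2.22], [0.06, 2.58], [-1.02, 4.17], [0.09, 2.62], [-3.14, 3.14]. Speed limits (rad/s): [2.57, 2.57, 3.14, 3.14, 3.14, 3.14].

INTERFACE

Orientations are given as a rotation vector (axis times angle).
In Python, from station import ctrl gives the robot as it stands. The module is installed in compiled form; this text tells all that it offers.
- The arm moves only by the shell command python3 -m handwheel 'ROWS' [FORCE]. ROWS is JSON, one flat list of numbers, 7 for each row, row after row: the opening, from 0 (shut) to 1 (fully open), then the shift along the tool's x, y, z in m, then the turn, a rotation vector about the tool's x, y, z in degrees. A call has 1 to 12 rows; each row is the pose to reach, as a shift and turn from the pose commanded when the call began, along the tool's axes at that moment; what a row does not reach only later rows make up. A row lasts 1/12 s, in which the tool goes at most 41.7 mm and 7.16 degrees, less where a joint would pass 70% of its speed; a pose out of reach is approached as far as the arm can. A call with a gripper value outside its range is refused whole. The fingers move at their own pace and stop on an object; FORCE is the grip in N (left out, the last holds). Time passes only in rows, so rows that repeat a pose let the fingers close. It gives the time, the measured TCP pose, the force and the opening at its end, in the units of the state.
- ctrl.get_obs(): the state, without advancing time (a new reading comes with each control period).
- ctrl.get_image(name): name is "side" or "top" or "wrist"; returns (picture, depth): 420x560x3 uint8, blue, green, red; 420x560 float32, m along the optical axis (not along the pixel's ray), 0 where there is no reading.
- ctrl.camera_params(name): a dict with "fov_y" (degrees; the focal length in pixels is half the picture's height over the tangent of half this angle, whatever the lens; pixels are square), "cx", "cy" (the principal point, pixels), "R" (3x3) and "t" (3): a world point X has camera coordinates R X + t; the wrist camera has in their place "hand_eye" (4x4, takes a point from camera to tool coordinates, whose origin is the TCP and whose axes are the tool frame's). Camera axes: x right, y down, z forward; pixel columns grow to the right and rows downward; lengths in m; the calibration is good to about 2 mm. A picture is of the moment at which its call begins: read the wrist's pose just before it. camera_params takes no time and is no camera call.
- ctrl.finish_job(): hands the job in, once; it reports no verdict.
The state is a dict: "t": time; "q": joint angles; "dq": joint speeds; "effort": joint torques, N m; "tool_pos": TCP position; "tool_rot": TCP orientation; "contact_force": force on the tool from outside, world axes, zero at the start; "wrist_torque": the same for the moment, N m; "opening": finger opening in m.
Only numpy, scipy, OpenCV 4.12 (cv2) and the standard library are available. Lean on these libraries where they do the work, as an engineer would, in place of code of your own. Each camera call takes 0.05 s, during which the arm holds its last target.

## Working session

There is one attempt and no reset: what is moved stays moved. The work goes in short steps, Python scripts to look and compute and a shell command to move; the robot and the scene stay as the last step left them, time stands still between calls to the robot, and variables do not carry over. Pictures are saved under pics/ and viewed, and the job is handed in when it is done.

```bash
mkdir -p pics; ls
python3 - <<'E'
from station import ctrl
import cv2,numpy as np
o=ctrl.get_obs(); print({k:np.round(v,3).tolist() for k,v in o.items()})
for n in("top","side"):
    im,d=ctrl.get_image(n); cv2.imwrite(f"pics/{n}0.png",im); np.save(f"{n}0.npy",d)
    print(n,ctrl.camera_params(n))
print(ctrl.camera_params("wrist"))
E
```

```text
pics
{'t': 0.0, 'q': [1.044, 0.053, 1.614, -0.0, 1.476, -0.119], 'dq': [0.0, -0.001, 0.001, 0.0, -0.0, -0.0], 'effort': [0.0, -39.366, -37.018, 0.0, 0.007, 0.0], 'tool_pos': [0.248, 0.573, 0.23], 'tool_rot': [0.318, 1.548, -0.322], 'contact_force': [1.176, -0.301, -0.182], 'wrist_torque': [-0.042, 0.029, 0.015], 'opening': 0.086}
top {'fov_y': 45.47252405820605, 'cx': 274.57748208416996, 'cy': 204.39862729398502, 'R': array([[ 0.00882253, -0.99988953, -0.01196229],
       [-0.98545233, -0.00666346, -0.1698214 ],
       [ 0.16972293,  0.01328652, -0.98540225]]), 't': array([-0.03475804,  0.5401022 ,  1.06913682])}
side {'fov_y': 55.82369769715638, 'cx': 272.46745109251714, 'cy': 206.32956831454229, 'R': array([[ 0.90201957, -0.43121106, -0.02043796],
       [-0.29785944, -0.58740556, -0.75248552],
       [ 0.31247471,  0.68484431, -0.6582916 ]]), 't': array([-0.5262524 ,  0.23304993,  0.75427905])}
{'fov_y': 60.46177038624252, 'cx': 273.3387512061692, 'cy': 208.76037785207163, 'hand_eye': array([[ 3.42349471e-04, -2.67280717e-01,  9.63618649e-01,
        -1.42938575e-01],
       [ 9.99999873e-01, -2.64267161e-04, -4.28575084e-04,
        -3.18375653e-04],
       [ 3.69202620e-04,  9.63618674e-01,  2.67280592e-01,
        -6.79711406e-02],
       [ 0.00000000e+00,  0.00000000e+00,  0.00000000e+00,
         1.00000000e+00]])}
```

View pics/top0.png

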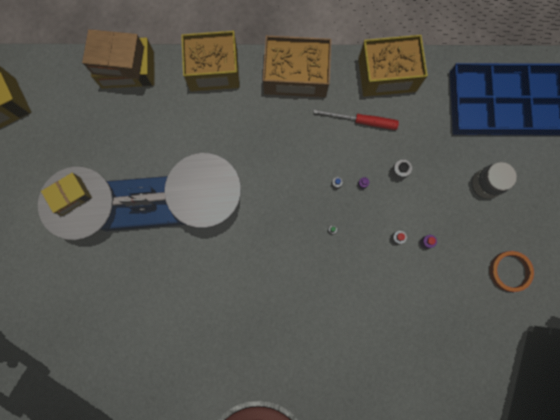

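View pics/side0.png

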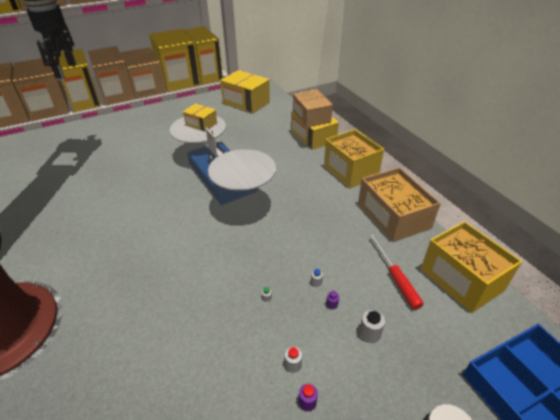

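Top view: red-knob candidates are at (400,237), steel body, and (430,241), purple body. Blue-knob candidates are at (337,183), steel, and (363,183), purple. The steel ones fit the description. Black is at (402,169), green at (332,230), and the empty pan at (203,190). I'll enlarge to confirm and then measure.

```bash
cat > h.py <<'E'
from station import ctrl
import numpy as np,cv2
from scipy.spatial.transform import Rotation as Ro
def K(p): 
    f=210/np.tan(np.radians(p["fov_y"]/2)); return f
def pix2w(n,u,v,z=None,d=None,o=None):
    p=ctrl.camera_params(n); f=K(p); r=np.array([(u-p["cx"])/f,(v-p["cy"])/f,1.])
    if n=="wrist":
        T=np.eye(4);T[:3,:3]=Ro.from_rotvec(o["tool_rot"]).as_matrix();T[:3,3]=o["tool_pos"]
        M=T@p["hand_eye"];R=M[:3,:3];c=M[:3,3]
    else: R=p["R"].T;c=-R@p["t"]
    if d is not None: return c+R@r*d
    w=R@r; return c+w*(z-c[2])/w[2]
def w2pix(n,X,o=None):
    p=ctrl.camera_params(n); f=K(p)
    if n=="wrist":
        T=np.eye(4);T[:3,:3]=Ro.from_rotvec(o["tool_rot"]).as_matrix();T[:3,3]=o["tool_pos"]
        M=np.linalg.inv(T@p["hand_eye"]);c=M[:3,:3]@X+M[:3,3]
    else: c=p["R"]@X+p["t"]
    return c[0]/c[2]*f+p["cx"],c[1]/c[2]*f+p["cy"]
def tooldelta(o,dw): return Ro.from_rotvec(o["tool_rot"]).as_matrix().T@np.array(dw)
E
python3 - <<'E'
import cv2,numpy as np
from h import *
im=cv2.imread("pics/top0.png");d=np.load("top0.npy")
a=cv2.resize(im[150:262,310:450],None,fx=5,fy=5,interpolation=cv2.INTER_CUBIC);cv2.imwrite("pics/c1.png",a)
a=cv2.resize(im[140:250,30:250],None,fx=3.6,fy=3.6,interpolation=cv2.INTER_CUBIC);cv2.imwrite("pics/c2.png",a)
for nm,u,v,z in [("red",400,237,.046),("blue",337,183,.038),("blk",403,169,.058),("grn",332,230,.03),("pan",203,190,.118),("carton",65,193,.135)]:
    print(nm,pix2w("top",u,v,z=z).round(3),pix2w("top",u,v,d=d[v,u]).round(3))
# pan mask via depth
P=np.array([[pix2w("top",u,v,d=d[v,u]) for u in range(100,260)] for v in range(140,250)])
m=(abs(P[...,2]-.118)<.008)&(P[...,1]<.28); q=P[m]; print(len(q),q.mean(0),q.min(0),q.max(0))
E
```

```text
red [ 0.47  -0.306  0.046] [ 0.47  -0.307  0.042]
blue [ 0.592 -0.171  0.038] [ 0.592 -0.171  0.037]
blk [ 0.62  -0.315  0.058] [ 0.62  -0.315  0.059]
grn [ 0.486 -0.159  0.03 ] [ 0.486 -0.159  0.031]
pan [0.558 0.119 0.118] [0.558 0.119 0.117]
carton [0.546 0.401 0.135] [0.546 0.4   0.137]Traceback (most recent call last):
  File "<stdin>", line 9, in <module>
  File "h.py", line 7, in pix2w
    p=ctrl.camera_params(n); f=K(p); r=np.array([(u-p["cx"])/f,(v-p["cy"])/f,1.])
ValueError: time passes only in moves, steps and waits
```

View pics/c1.png

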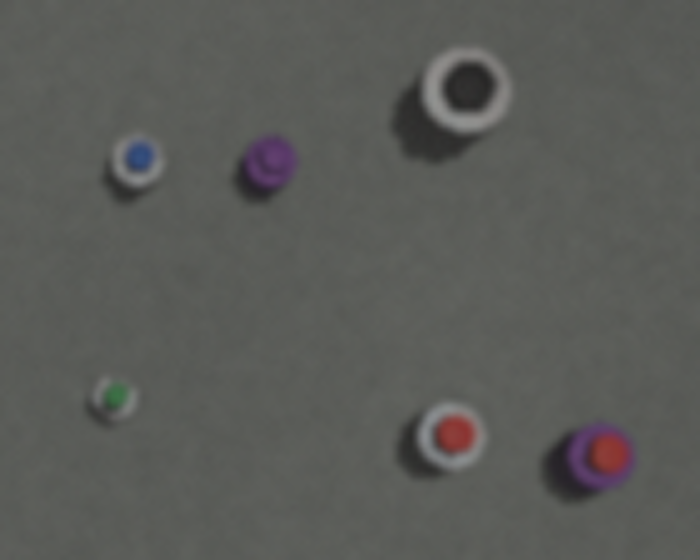

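View pics/c2.png

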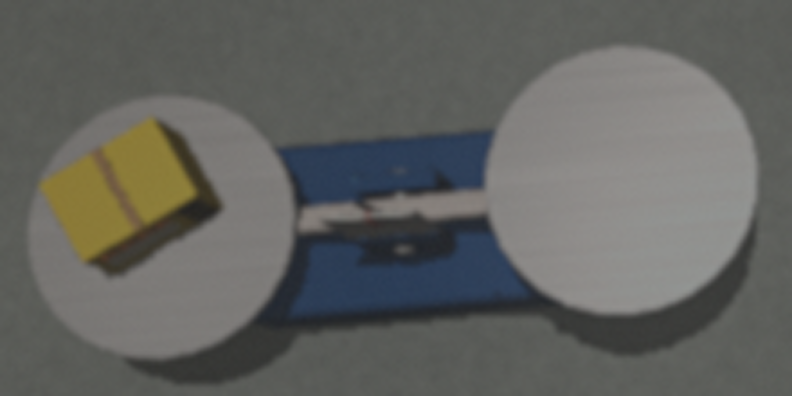

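The enlarged crop confirms it: the steel 200 g with red knob is at (400,237) and the steel 100 g with blue knob at (337.5,182). The purple ones beside them are decoys, and the measured heights fit. Pan centre is at about (202.5,190). Next I'll work out the deltas in the tool axes.

Run:
```python
from h import *
np.set_printoptions(suppress=True,precision=4)
o=ctrl.get_obs();print(Ro.from_rotvec(o["tool_rot"]).as_matrix(),o["tool_pos"])
red=pix2w("top",400.2,237.2,z=.036);redk=pix2w("top",401.2,236.8,z=.046);pr=pix2w("top",600/5+310,457/5+150,z=.036)
bl=pix2w("top",337.4,182.2,z=.028);blk=pix2w("top",337.8,181.2,z=.038);pb=pix2w("top",270/5+310,160/5+150,z=.033)
pan=pix2w("top",202.5,190,z=.118);p2=pix2w("top",74.7,203.3,z=.092)
print(red,redk,pr,bl,blk,pb,pan,p2,np.hypot(*(pan-p2)[:2]))
for t in (red,bl,pan): print(tooldelta(o,[t[0]-o["tool_pos"][0],t[1]-o["tool_pos"][1],0]))
```

```text
[[-0.001   0.3965  0.918 ]
 [-0.0017  0.918  -0.3965]
 [-1.     -0.0019 -0.0002]] [0.2476 0.5733 0.2301]
[ 0.4703 -0.3092  0.036 ] [ 0.4701 -0.309   0.046 ] [ 0.4615 -0.3745  0.036 ] [ 0.5957 -0.1728  0.028 ] [ 0.5958 -0.1726  0.038 ] [ 0.5954 -0.2324  0.033 ] [0.5575 0.1197 0.118 ] [0.5319 0.3973 0.092 ] 0.27878895059632003
[ 0.0012 -0.7218  0.5544]
[ 0.0009 -0.5469  0.6154]
[ 0.0005 -0.2935  0.4644]
```

The pan spacing comes out at 0.279 m against the given 0.280, so the calibration holds. I'm going towards the red weight, turning the jaws to lie along world x, away from the decoy.

```bash
python3 -m handwheel '[0.65,0,-0.722,0.554,66.6,0,0, 0.65,0,-0.722,0.554,66.6,0,0, 0.65,0,-0.722,0.554,66.6,0,0, 0.65,0,-0.722,0.554,66.6,0,0, 0.65,0,-0.722,0.554,66.6,0,0, 0.65,0,-0.722,0.554,66.6,0,0, 0.65,0,-0.722,0.554,66.6,0,0, 0.65,0,-0.722,0.554,66.6,0,0, 0.65,0,-0.722,0.554,66.6,0,0, 0.65,0,-0.722,0.554,66.6,0,0, 0.65,0,-0.722,0.554,66.6,0,0, 0.65,0,-0.722,0.554,66.6,0,0]' 50
python3 - <<'E'
from h import *
np.set_printoptions(suppress=True,precision=4)
o=ctrl.get_obs();print(Ro.from_rotvec(o["tool_rot"]).as_matrix(),o["tool_pos"],o["q"],o["dq"])
print(tooldelta(o,[.470-o["tool_pos"][0],-.309-o["tool_pos"][1],.12-o["tool_pos"][2]]))
E
```

```text
t: 1.1
tool_pos: [0.3696, 0.087, 0.2311]
tool_rot: [1.209, 1.209, -1.208]
contact_force: [1.3, 0.0, 0.7]
opening: 0.055
[[ 0.0006  1.      0.001 ]
 [ 0.0001  0.001  -1.    ]
 [-1.      0.0006 -0.0001]] [0.3696 0.087  0.2311] [ 0.0345 -0.5976  2.1426  0.0001  1.5959  0.0335] [-1.3265 -0.0479  0.0268  0.0019  0.0105 -1.3098]
[0.1111 0.0999 0.3961]
```

```bash
python3 -m handwheel '[0.65,0.07,0.1,0.397,0,0,0, 0.65,0.07,0.1,0.397,0,0,0, 0.65,0.07,0.1,0.397,0,0,0, 0.65,0.07,0.1,0.397,0,0,0, 0.65,0.07,0.1,0.397,0,0,0, 0.65,0.07,0.1,0.397,0,0,0, 0.65,0.07,0.1,0.397,0,0,0, 0.65,0.07,0.1,0.397,0,0,0, 0.65,0.07,0.1,0.397,0,0,0, 0.65,0.07,0.1,0.397,0,0,0, 0.65,0.07,0.1,0.397,0,0,0, 0.65,0.07,0.1,0.397,0,0,0]'
python3 - <<'E'
from h import *
np.set_printoptions(suppress=True,precision=4)
o=ctrl.get_obs();print(o["tool_pos"],o["q"],o["dq"])
im,d=ctrl.get_image("wrist")
cv2.imwrite("pics/w1.png",im)
print(w2pix("wrist",np.array([.470,-.309,.046]),o))
print(tooldelta(o,[.470-o["tool_pos"][0],-.309-o["tool_pos"][1],.004-o["tool_pos"][2]]))
E
```

```text
t: 2.1
tool_pos: [0.4695, -0.3093, 0.1594]
tool_rot: [1.211, 1.212, -1.212]
contact_force: [0.3, -0.1, 0.1]
opening: 0.0552
[ 0.4695 -0.3093  0.1594] [-0.715  -0.0387  1.8273  0.0002  1.3568 -0.7128] [ 0.0376 -0.0614  0.03    0.0079  0.0112  0.0056]
(np.float64(275.14053110941103), np.float64(203.96453689175797))
[0.1554 0.001  0.0001]
```

View pics/w1.png

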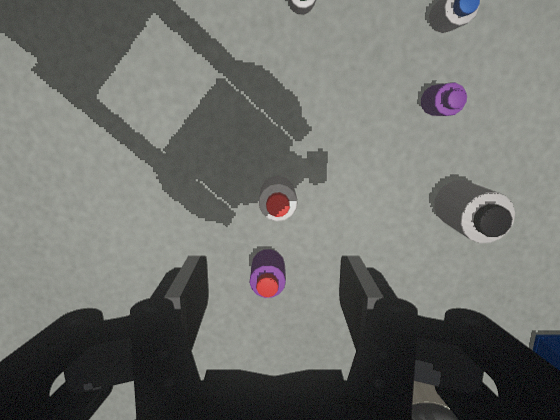

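Red knob (278,205) sits between the fingers, against a prediction of (275,204), so they agree within 2 mm. The decoy at (267,275) lies clear of the finger planes. I'll descend and grip.

```bash
python3 -m handwheel '[0.65,0.035,0.002,0,0,0,0, 0.65,0.07,0.002,0,0,0,0, 0.65,0.105,0.002,0,0,0,0, 0.65,0.135,0.002,0,0,0,0, 0.65,0.153,0.002,0,0,0,0, 0.65,0.153,0.002,0,0,0,0, 0,0.153,0.002,0,0,0,0, 0,0.153,0.002,0,0,0,0, 0,0.153,0.002,0,0,0,0, 0,0.153,0.002,0,0,0,0, 0,0.153,0.002,0,0,0,0, 0,0.153,0.002,0,0,0,0]' 50
```

```text
t: 3.15
tool_pos: [0.4737, -0.3089, 0.0109]
tool_rot: [1.209, 1.206, -1.207]
contact_force: [0.8, 1.6, 7.0]
opening: 0.0287
```

```bash
python3 -m handwheel '[0,-0.01,0,0,0,0,0, 0,-0.04,0,0,0,0,0, 0,-0.08,0,0,0,0,0, 0,-0.12,0,0,0,0,0, 0,-0.16,0,0,0,0,0, 0,-0.2,0,0,0,0,0, 0,-0.2,0,0,0,0,0, 0,-0.2,0,0,0,0,0]'
python3 - <<'E'
from h import *
np.set_printoptions(suppress=True,precision=4)
o=ctrl.get_obs();print(o["tool_pos"],o["contact_force"],o["opening"])
im,d=ctrl.get_image("wrist");cv2.imwrite("pics/w2.png",im)
im,d=ctrl.get_image("side");cv2.imwrite("pics/s2.png",im)
E
```

```text
t: 3.82
tool_pos: [0.4735, -0.3094, 0.2129]
tool_rot: [1.208, 1.201, -1.207]
contact_force: [0.4, 0.4, -2.5]
opening: 0.0286
[ 0.4735 -0.3094  0.2129] [ 0.3603  0.3868 -2.4515] 0.028569159373223876
```

View pics/w2.png

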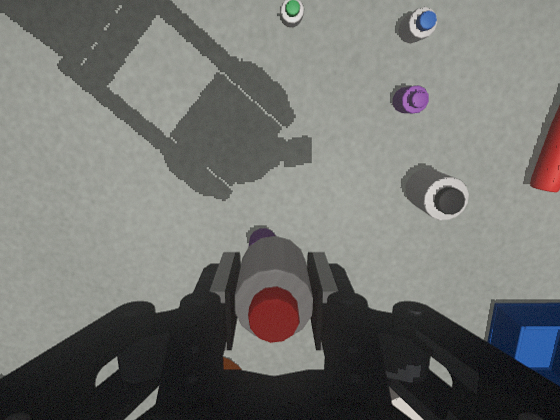

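View pics/s2.png

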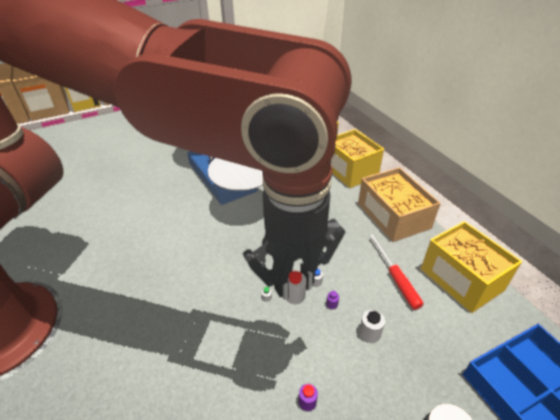

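The red weight is held upright at (275,280), knob up, and the decoy is still in place at (308,396) in the side view. I'm carrying it over to the pan.

```bash
python3 -m handwheel '[0,0,0.081,-0.462,0,0,0, 0,0,0.081,-0.462,0,0,0, 0,0,0.081,-0.462,0,0,0, 0,0,0.081,-0.462,0,0,0, 0,0,0.081,-0.462,0,0,0, 0,0,0.081,-0.462,0,0,0, 0,0,0.081,-0.462,0,0,0, 0,0,0.081,-0.462,0,0,0, 0,0,0.081,-0.462,0,0,0, 0,0,0.081,-0.462,0,0,0, 0,0,0.081,-0.462,0,0,0, 0,0,0.081,-0.462,0,0,0]'
python3 -m handwheel '[0,0,0,0.001,0,0,0, 0,0,0,0.001,0,0,0, 0,0,0,0.001,0,0,0]'
python3 - <<'E'
from h import *
np.set_printoptions(suppress=True,precision=4)
o=ctrl.get_obs();print(o["tool_pos"],o["contact_force"],o["opening"])
print(Ro.from_rotvec(o["tool_rot"]).as_matrix())
im,d=ctrl.get_image("wrist");cv2.imwrite("pics/w3.png",im);np.save("w3.npy",d)
hsv=cv2.cvtColor(im,cv2.COLOR_BGR2HSV);m=((hsv[...,0]<8)|(hsv[...,0]>172))&(hsv[...,1]>150)
v,u=np.nonzero(m);print(u.mean(),v.mean(),len(u),d[int(v.mean()),int(u.mean())])
print(pix2w("wrist",u.mean(),v.mean(),d=d[int(v.mean()),int(u.mean())],o=o))
E
```

```text
t: 4.92
tool_pos: [0.5513, 0.1588, 0.205]
tool_rot: [1.204, 1.217, -1.208]
contact_force: [-0.3, -0.6, -2.3]
opening: 0.0284
t: 5.17
tool_pos: [0.5521, 0.1517, 0.2066]
tool_rot: [1.207, 1.21, -1.212]
contact_force: [0.1, -1.0, -1.4]
opening: 0.0286
[0.5521 0.1517 0.2066] [ 0.1181 -1.0491 -1.3707] 0.028570915337793417
[[-0.003   1.     -0.0004]
 [-0.0011 -0.0004 -1.    ]
 [-1.     -0.003   0.0011]]
272.9895833333333 310.81392045454544 2112 0.12104258
[0.5516 0.1538 0.2421]
```

View pics/w3.png

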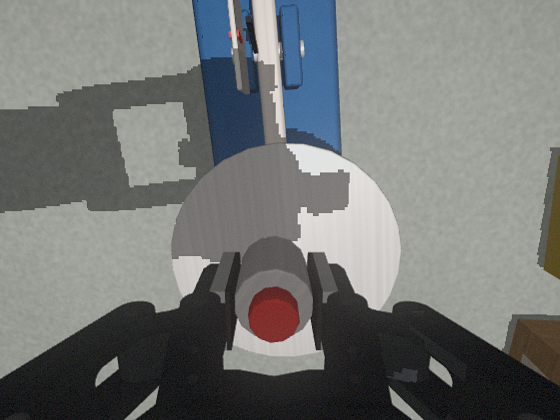

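Knob top at z 0.242 puts the underside at about 0.196, roughly 10.5 mm below the TCP, which agrees with the grasp reading. The weight is inside the pan outline, whose image centre is about (286,250). I'll lower to just above the pan.

```bash
python3 -m handwheel '[0,0.015,0.001,0,0,0,0, 0,0.03,0.001,0,0,0,0, 0,0.045,0.001,0,0,0,0, 0,0.058,0.001,0,0,0,0, 0,0.066,0.001,0,0,0,0, 0,0.07,0.001,0,0,0,0, 0,0.072,0.001,0,0,0,0, 0,0.073,0.001,0,0,0,0, 0,0.074,0.001,0,0,0,0, 0,0.074,0.001,0,0,0,0, 0,0.074,0.001,0,0,0,0]'
python3 - <<'E'
from h import *
np.set_printoptions(suppress=True,precision=4)
o=ctrl.get_obs();print(o["tool_pos"],o["contact_force"])
im,d=ctrl.get_image("side");cv2.imwrite("pics/s3.png",cv2.resize(im[80:230,120:320],None,fx=4,fy=4))
E
```

```text
t: 6.13
tool_pos: [0.5543, 0.1531, 0.135]
tool_rot: [1.209, 1.209, -1.208]
contact_force: [-0.3, 0.0, -1.6]
opening: 0.0286
[0.5543 0.1531 0.135 ] [-0.2593  0.0231 -1.5711]
```

View pics/s3.png

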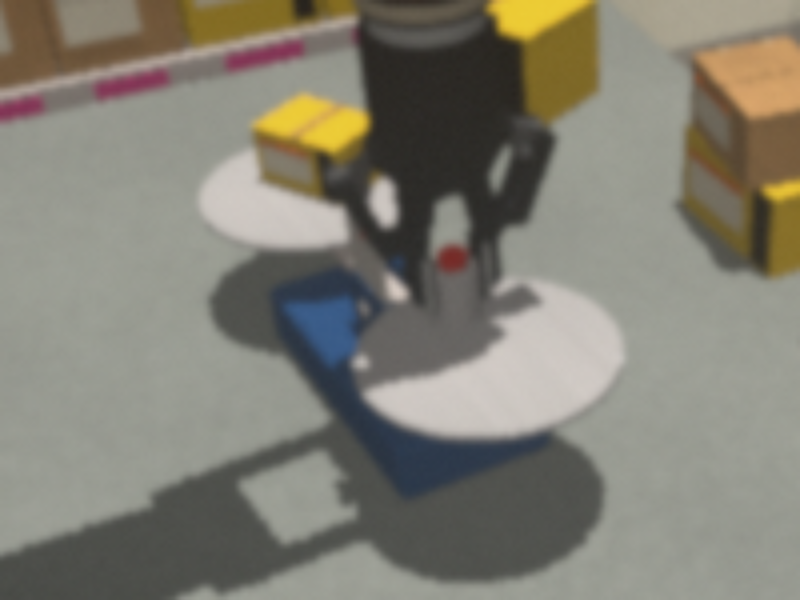

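The weight hovers about 6 mm over the pan, in the half nearest the dial. I'll ease it down.

```bash
python3 -m handwheel '[0,0.002,0,0,0,0,0, 0,0.004,0,0,0,0,0, 0,0.005,0,0,0,0,0, 0,0.006,0,0,0,0,0, 0,0.006,0,0,0,0,0]'
python3 -m handwheel '[0,0.001,0,0,0,0,0, 0,0.001,0,0,0,0,0, 0,0.001,0,0,0,0,0]'
```

```text
t: 6.6
tool_pos: [0.5538, 0.153, 0.1283]
tool_rot: [1.208, 1.21, -1.209]
contact_force: [-1.6, -0.5, 1.3]
opening: 0.0284
t: 6.85
tool_pos: [0.554, 0.153, 0.1275]
tool_rot: [1.209, 1.209, -1.209]
contact_force: [-1.0, 0.4, 1.6]
opening: 0.0284
```

The force went from −1.6 to +1.6 N, so it is on the pan. Opening gently.

```bash
python3 -m handwheel '[0.4,0,0,0,0,0,0, 0.45,0,0,0,0,0,0, 0.5,0,0,0,0,0,0, 0.6,0,0,0,0,0,0, 0.7,0,0,0,0,0,0, 0.7,0,0,0,0,0,0, 0.7,-0.01,0,0,0,0,0, 0.7,-0.03,0,0,0,0,0, 0.7,-0.06,0,0,0,0,0, 0.7,-0.09,0,0,0,0,0, 0.7,-0.11,0,0,0,0,0, 0.7,-0.11,0,0,0,0,0]'
python3 - <<'E'
from h import *
np.set_printoptions(suppress=True,precision=4)
o=ctrl.get_obs();print(o["tool_pos"],o["contact_force"])
im,d=ctrl.get_image("wrist");cv2.imwrite("pics/w4.png",im)
b=[.596,-.173]
print(tooldelta(o,[b[0]-o["tool_pos"][0],b[1]-o["tool_pos"][1],.0-o["tool_pos"][2]]))
E
```

```text
t: 7.85
tool_pos: [0.5569, 0.1534, 0.2448]
tool_rot: [1.215, 1.202, -1.2]
contact_force: [0.7, -0.2, 1.3]
opening: 0.0596
[0.5569 0.1534 0.2448] [ 0.7288 -0.183   1.263 ]
[0.2447 0.0362 0.3269]
```

View pics/w4.png

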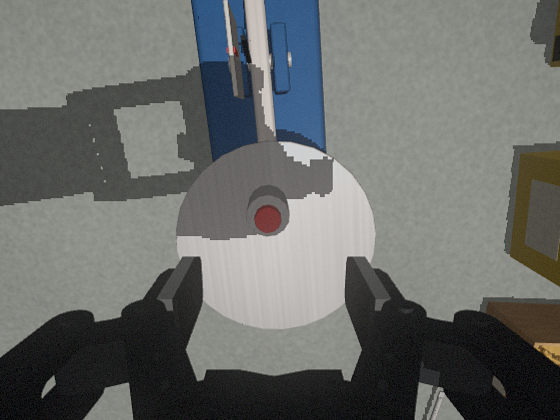

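The red weight stands on the pan, knob at (267,218), inside the disc. Now to the blue one.

```bash
python3 -m handwheel '[0.65,0,0.041,0.326,0,0,0, 0.65,0,0.041,0.326,0,0,0, 0.65,0,0.041,0.326,0,0,0, 0.65,0,0.041,0.326,0,0,0, 0.65,0.04,0.041,0.326,0,0,0, 0.65,0.08,0.041,0.326,0,0,0, 0.65,0.08,0.041,0.326,0,0,0, 0.65,0.08,0.041,0.326,0,0,0, 0.65,0.08,0.041,0.326,0,0,0, 0.65,0.08,0.041,0.326,0,0,0, 0.65,0.08,0.041,0.326,0,0,0, 0.65,0.08,0.041,0.326,0,0,0]'
python3 - <<'E'
from h import *
np.set_printoptions(suppress=True,precision=4)
o=ctrl.get_obs();print(o["tool_pos"],o["q"],o["dq"])
im,d=ctrl.get_image("wrist")
cv2.imwrite("pics/w5.png",im)
print(w2pix("wrist",np.array([.5958,-.1727,.038]),o))
print(tooldelta(o,[.5958-o["tool_pos"][0],-.1727-o["tool_pos"][1],.0-o["tool_pos"][2]]))
hsv=cv2.cvtColor(im,cv2.COLOR_BGR2HSV);m=(abs(hsv[...,0].astype(int)-110)<10)&(hsv[...,1]>130);m[:,480:]=0
v,u=np.nonzero(m);print(u.mean(),v.mean(),len(u)); print(pix2w("wrist",u.mean(),v.mean(),z=.036,o=o))
E
```

```text
t: 8.9
tool_pos: [0.5953, -0.1719, 0.1577]
tool_rot: [1.209, 1.21, -1.208]
contact_force: [-0.1, 0.5, 0.4]
opening: 0.0555
[ 0.5953 -0.1719  0.1577] [-0.4014  0.0947  1.6939  0.0006  1.3528 -0.403 ] [ 0.015  -0.0186 -0.0098 -0.0021 -0.0003 -0.0016]
(np.float64(274.5394615066541), np.float64(202.85226718093972))
[0.1577 0.0004 0.0009]
255.95390070921985 269.0744680851064 282
[ 0.5811 -0.2279  0.036 ]
```

View pics/w5.png

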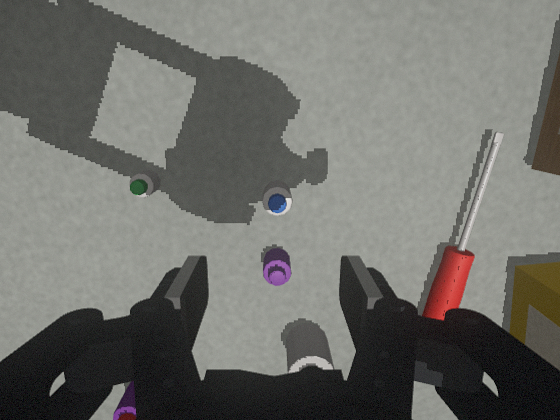

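Blue knob with steel body is at (277,204), against a prediction of (274.5,203). The purple decoy at (277,270) and the green weight at (140,187) are clear of the fingers. Descending.

```bash
python3 -m handwheel '[0.55,0.035,0.0015,0.0005,0,0,0, 0.5,0.07,0.0015,0.0005,0,0,0, 0.5,0.105,0.0015,0.0005,0,0,0, 0.5,0.135,0.0015,0.0005,0,0,0, 0.5,0.15,0.0015,0.0005,0,0,0, 0.5,0.154,0.0015,0.0005,0,0,0, 0.5,0.154,0.0015,0.0005,0,0,0]'
python3 -m handwheel '[0,0,0,0,0,0,0, 0,0,0,0,0,0,0, 0,0,0,0,0,0,0, 0,0,0,0,0,0,0, 0,0,0,0,0,0,0, 0,0,0,0,0,0,0, 0,0,0,0,0,0,0]' 50
```

```text
t: 9.53
tool_pos: [0.5967, -0.1726, 0.0033]
tool_rot: [1.208, 1.211, -1.208]
contact_force: [0.1, 0.2, -0.6]
opening: 0.0426
t: 10.12
tool_pos: [0.5989, -0.1742, 0.0065]
tool_rot: [1.21, 1.205, -1.206]
contact_force: [0.5, 1.7, 6.4]
opening: 0.0221
```

```bash
python3 -m handwheel '[0,-0.01,0,0,0,0,0, 0,-0.04,0,0,0,0,0, 0,-0.08,0,0,0,0,0, 0,-0.12,0,0,0,0,0, 0,-0.16,0,0,0,0,0, 0,-0.2,0,0,0,0,0, 0,-0.22,0,0,0,0,0, 0,-0.22,0,0,0,0,0, 0,-0.22,0,0,0,0,0]'
python3 - <<'E'
from h import *
np.set_printoptions(suppress=True,precision=4)
o=ctrl.get_obs();print(o["tool_pos"],o["contact_force"],o["opening"])
im,d=ctrl.get_image("wrist");cv2.imwrite("pics/w6.png",im);np.save("w6.npy",d)
E
```

```text
t: 10.87
tool_pos: [0.5972, -0.1739, 0.2256]
tool_rot: [1.209, 1.206, -1.207]
contact_force: [0.1, -0.0, -1.8]
opening: 0.0227
[ 0.5972 -0.1739  0.2256] [ 0.0612 -0.004  -1.7678] 0.022737058767359875
```

View pics/w6.png

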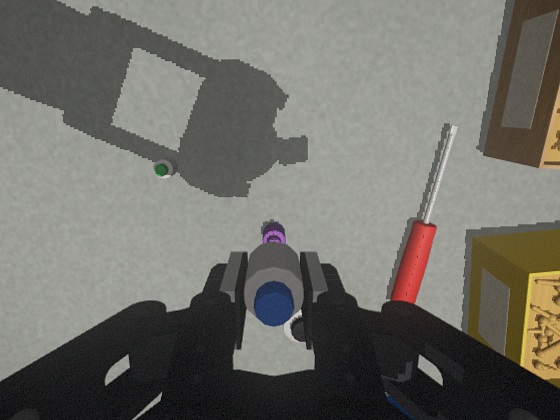

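The blue weight is held upright, knob at (274,303). I'm carrying it to the outer half of the pan.

```bash
python3 -m handwheel '[0,0,-0.036,-0.26,0,0,0, 0,0,-0.036,-0.26,0,0,0, 0,0,-0.036,-0.26,0,0,0, 0,0,-0.036,-0.26,0,0,0, 0,0,-0.036,-0.26,0,0,0, 0,0,-0.036,-0.26,0,0,0, 0,0,-0.036,-0.26,0,0,0, 0,0,-0.036,-0.26,0,0,0, 0,0,-0.036,-0.26,0,0,0, 0,0,-0.036,-0.26,0,0,0]'
python3 - <<'E'
from h import *
np.set_printoptions(suppress=True,precision=4)
o=ctrl.get_obs();print(o["tool_pos"],o["contact_force"],o["opening"])
im,d=ctrl.get_image("wrist");cv2.imwrite("pics/w7.png",im)
hsv=cv2.cvtColor(im,cv2.COLOR_BGR2HSV);m=(abs(hsv[...,0].astype(int)-110)<10)&(hsv[...,1]>130);m[:250]=0
m[:,330:]=0;m[:,:220]=0
v,u=np.nonzero(m);print(u.mean(),v.mean(),len(u));print(pix2w("wrist",u.mean(),v.mean(),d=d[int(v.mean()),int(u.mean())],o=o))
E
```

```text
t: 11.75
tool_pos: [0.5599, 0.0854, 0.2216]
tool_rot: [1.208, 1.211, -1.212]
contact_force: [0.4, -0.7, -1.1]
opening: 0.0221
[0.5599 0.0854 0.2216] [ 0.3529 -0.6867 -1.0665] 0.022066866286100124
272.9438110749186 306.94055374592836 1228
[0.5594 0.0867 0.2532]
```

View pics/w7.png

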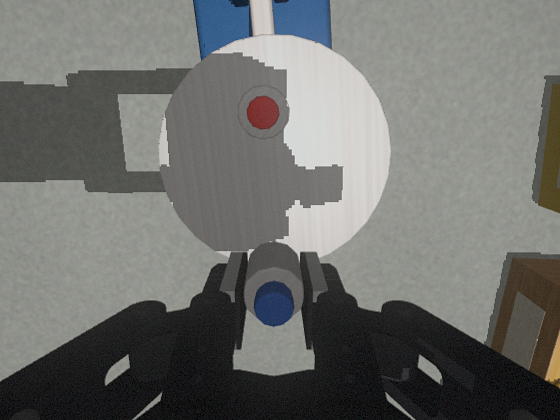

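```bash
python3 - <<'E'
from h import *
o=ctrl.get_obs()
for u,v,z in [(263,112,.164),(275,35,.118),(275,264,.118),(160,150,.118),(391,150,.118)]: print(pix2w("wrist",u,v,z=z,o=o).round(4))
E
python3 -m handwheel '[0,0.02,0,0,0,0,0, 0,0.04,0,0,0,0,0, 0,0.06,0,0,0,0,0, 0,0.075,0,0,0,0,0, 0,0.085,0,0,0,0,0, 0,0.088,0,0,0,0,0, 0,0.089,0,0,0,0,0, 0,0.09,0,0,0,0,0, 0,0.09,0,0,0,0,0]'
```

```text
[0.5541 0.1509 0.164 ]
[0.5607 0.1971 0.118 ]
[0.5607 0.0414 0.118 ]
[0.4824 0.1256 0.118 ]
[0.6396 0.1254 0.118 ]
t: 12.55
tool_pos: [0.5613, 0.0862, 0.1345]
tool_rot: [1.21, 1.208, -1.208]
contact_force: [0.7, 0.2, -1.2]
opening: 0.0221
```

The wrist-camera pan centre of about (0.561, 0.119) agrees within 4 mm, and the blue underside is 10 mm above the pan. I'll lower through contact and push the pan gently down to near level before releasing.

```bash
python3 -m handwheel '[0,0.002,0,0,0,0,0, 0,0.004,0,0,0,0,0, 0,0.006,0,0,0,0,0, 0,0.008,0,0,0,0,0, 0,0.009,0,0,0,0,0, 0,0.01,0,0,0,0,0, 0,0.011,0,0,0,0,0, 0,0.012,0,0,0,0,0, 0,0.013,0,0,0,0,0, 0,0.013,0,0,0,0,0]'
python3 -m handwheel '[0,0.001,0,0,0,0,0, 0,0.002,0,0,0,0,0, 0,0.003,0,0,0,0,0, 0,0.004,0,0,0,0,0, 0,0.005,0,0,0,0,0, 0,0.006,0,0,0,0,0, 0,0.007,0,0,0,0,0, 0,0.007,0,0,0,0,0]'
python3 - <<'E'
from h import *
o=ctrl.get_obs();print(o["tool_pos"],o["contact_force"],o["opening"])
im,d=ctrl.get_image("side");cv2.imwrite("pics/s4.png",cv2.resize(im[80:230,120:320],None,fx=4,fy=4))
E
```

```text
t: 13.38
tool_pos: [0.5605, 0.0864, 0.1201]
tool_rot: [1.209, 1.209, -1.209]
contact_force: [0.7, 0.3, 0.1]
opening: 0.0222
t: 14.05
tool_pos: [0.5604, 0.0865, 0.113]
tool_rot: [1.209, 1.21, -1.209]
contact_force: [0.1, -0.9, -0.5]
opening: 0.0223
[0.56037933 0.08652391 0.11300322] [ 0.12460272 -0.8536769  -0.45199342] 0.022284198854602002
```

View pics/s4.png

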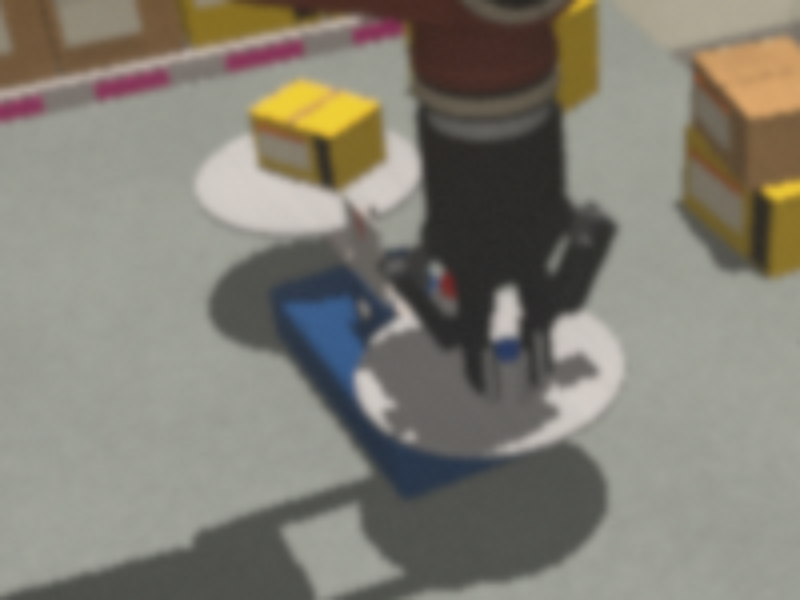

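The pan has come down with the weight and the carton's pan has risen, so it is near level. Releasing.

```bash
python3 -m handwheel '[0.3,0,0,0,0,0,0, 0.35,0,0,0,0,0,0, 0.4,0,0,0,0,0,0, 0.5,0,0,0,0,0,0, 0.6,0,0,0,0,0,0, 0.65,0,0,0,0,0,0, 0.65,-0.01,0,0,0,0,0, 0.65,-0.03,0,0,0,0,0, 0.65,-0.06,0,0,0,0,0, 0.65,-0.09,0,0,0,0,0, 0.65,-0.12,0,0,0,0,0, 0.65,-0.12,0,0,0,0,0]'
python3 -m handwheel '[0.65,0,0,0.15,0,0,0, 0.65,0,0,0.15,0,0,0, 0.65,0,0,0.15,0,0,0, 0.65,0,0,0.15,0,0,0, 0.65,0,0,0.15,0,0,0, 0.65,0,0,0.15,0,0,0]'
python3 - <<'E'
from h import *
for n in("top","side","wrist"):
    o=ctrl.get_obs();im,d=ctrl.get_image(n)
    if n=="top":
        a=im[140:250,30:250]; b=cv2.resize(a,None,fx=3,fy=3,interpolation=cv2.INTER_CUBIC)
        cv2.imwrite("pics/t9.png",b);np.save("t9.npy",d)
        for u,v in [(180,170),(215,165),(225,195),(100,215),(80,225)]: print(u,v,pix2w(n,u,v,d=d[v,u]).round(4))
    elif n=="side": cv2.imwrite("pics/s9.png",cv2.resize(im[80:230,120:320],None,fx=4,fy=4,interpolation=cv2.INTER_CUBIC))
    else: cv2.imwrite("pics/w9.png",im)
print(o["tool_pos"],o["contact_force"])
E
```

```text
t: 15.1
tool_pos: [0.5641, 0.0866, 0.2426]
tool_rot: [1.215, 1.2, -1.198]
contact_force: [0.7, 1.0, 1.1]
opening: 0.0554
t: 15.6
tool_pos: [0.5605, -0.0646, 0.2336]
tool_rot: [1.211, 1.208, -1.21]
contact_force: [-0.1, -0.2, 0.0]
opening: 0.0557
180 170 [0.6041 0.172  0.1019]
215 165 [0.6145 0.0966 0.106 ]
225 195 [0.5499 0.0738 0.1038]
100 215 [0.5054 0.3372 0.1025]
80 225 [0.4838 0.378  0.1026]
[ 0.56053075 -0.06289321  0.23348102] [-0.05832465  0.10645297 -0.06716766]
```

View pics/t9.png

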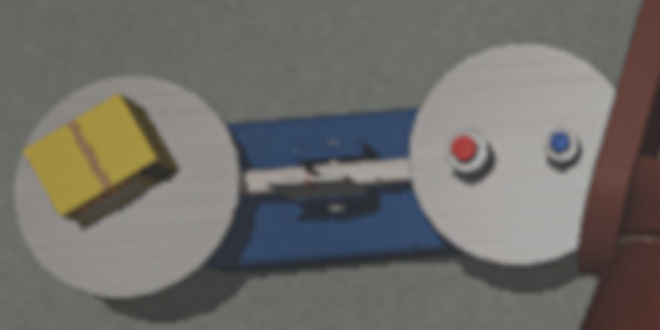

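View pics/s9.png

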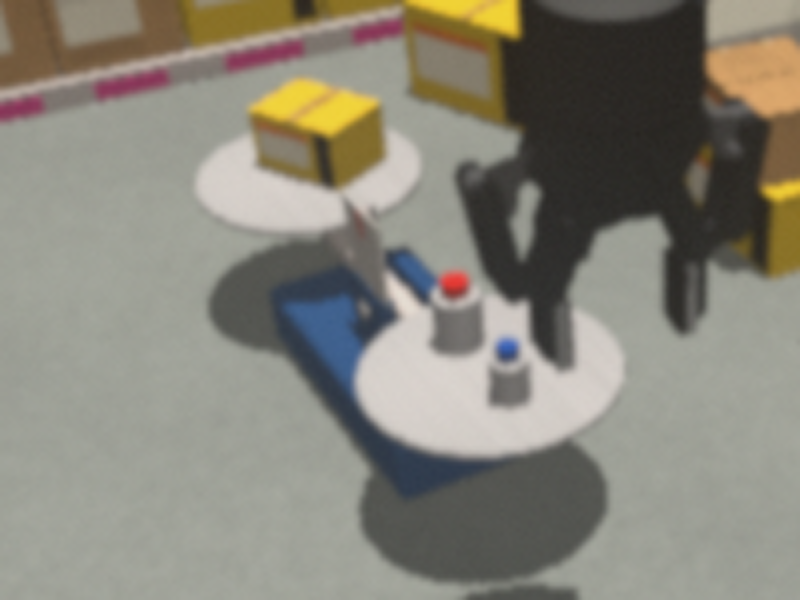

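Both weights stand upright: red at (464,152) and blue at (560,146) in the enlarged top crop. Both pan faces read about 0.103 m, so the beam is level. I'll let it settle, check again, then hand in.

```bash
python3 -m handwheel '[0.65,0,0,0.08,0,0,0, 0.65,0,0,0.08,0,0,0, 0.65,0,0,0.08,0,0,0, 0.65,0,0,0.08,0,0,0, 0.65,0,0,0.08,0,0,0, 0.65,0,0,0.08,0,0,0, 0.65,0,0,0.08,0,0,0, 0.65,0,0,0.08,0,0,0, 0.65,0,0,0.08,0,0,0, 0.65,0,0,0.08,0,0,0, 0.65,0,0,0.08,0,0,0, 0.65,0,0,0.08,0,0,0]'
python3 - <<'E'
from h import *
for k in range(2):
    im,d=ctrl.get_image("top")
    p=ctrl.camera_params("top");f=K(p)
    def zz(c,r):
        v,u=np.mgrid[c[1]-r:c[1]+r,c[0]-r:c[0]+r];dd=d[v,u];P=np.stack([(u-p["cx"])/f*dd,(v-p["cy"])/f*dd,dd],-1)
        return np.median(((P-p["t"])@p["R"])[...,2]).round(4)
    print(zz((205,168),8),zz((205,212),8),"other",zz((85,222),8),zz((98,185),5))
cv2.imwrite("pics/t10.png",cv2.resize(im[140:250,30:250],None,fx=3,fy=3,interpolation=cv2.INTER_CUBIC))
print(ctrl.get_obs()["dq"],ctrl.get_obs()["t"])
E
```

```text
t: 16.75
tool_pos: [0.5606, -0.1434, 0.2333]
tool_rot: [1.209, 1.21, -1.209]
contact_force: [-0.2, 0.7, -0.1]
opening: 0.0556
0.1063 0.1059 other 0.1058 0.1059
0.1058 0.1061 other 0.1056 0.1057
[-8.01915143e-04  6.49257933e-04 -3.19014126e-05 -2.79419483e-04
  2.35196030e-03  6.42149896e-04] 16.85
```

View pics/t10.png

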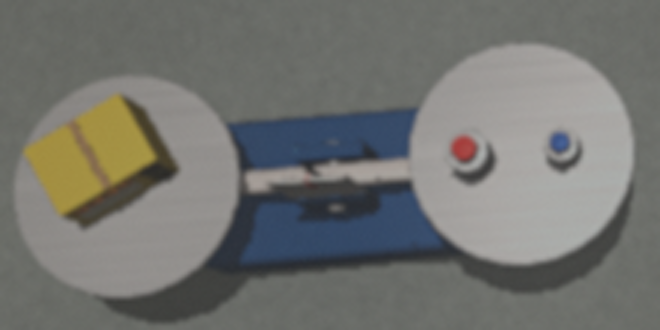

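The two pans read within about 0.5 mm of each other (0.106 m each) and are still. Both weights are well inside the pan, and the arm is clear and at rest.

```bash
python3 -c "
from station import ctrl
print(ctrl.finish_job())"
```

```text
the job is handed in; nothing more can be done
None
```

The 200 g (red knob) and 100 g (blue knob) steel weights are standing upright on the pan that was empty, and the beam came level. I handed the job in at about 17 s; it reports no verdict.

- **Level:** both pan faces measured about 0.106 m in two readings, within about 0.5 mm of each other. That is well under 0.01 rad of tilt, and nothing moved between the two readings.
- **Position:** each weight stands about 33 mm from the pan centre, against the 80 mm allowed. I set the red one down until the force showed contact. I lowered the blue one with the pan to near level before letting go.
- **Clear of contact:** the arm was at rest, well clear of the balance. I left the purple look-alikes alone.
- **Disagreements:** the two cameras put the pan centre about 4 mm apart. During each grip the TCP rose about 3 mm, with about 7 N of upward force. I think this was the pads swinging forward as they closed. Neither affected the placing.

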